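Seat the tube rack on the bench mixer and lock it in

TASK

The rack of sample tubes has been left part-way out of its lane on the bench mixer. Push it along the lane with the fingertips until it is fully home against the end stop, and then push the mixer's locking lever past its first click all the way to its second stop, so that the bolt lies across the front of the rack. Lift nothing, and leave the other things on the bench where they stand.

Things in the scene. Friction and masses are not known exactly. Their poses are not given: they have to be found in the camera images.
- mixer: Bench mixer, a low white machine fixed to the bench. Origin at bench level under the lane's centre line. x runs along the lane from its open mouth (robot side) to the end stop, y from the lane to the lever side, z up. Flat deck 50 mm above the bench, x -125..125, y -110..200 mm. Aluminium rails 14 mm high, 67 mm apart, flank the lane (y = 0).
- lane_stop (a point): Centre of the face of the aluminium end stop (83 mm wide, 45 mm high) that closes the lane: mixer x = 80, y = 0, z = 72 mm.
- bolt_housing (a point): Top centre of the grey bolt housing on the deck, 36 mm high: it spans mixer x -82..-38, y 46..191 mm. The bolt and lever slide in a 20 mm slot along its top; black marks beside the slot show released, first detent and second stop.
- rack_front (a point): Centre of the outer face of the loose rack's front end panel, 35 mm above its underside. Rack 130 mm long (along the lane), 62 wide; white end panels 72 mm high; about 0.45 kg; slides on the deck. Seven capped tubes are fixed in it, caps 85 mm above the deck; the row next to the front panel is empty. Starts 25 to 60 mm short of home, nearly straight.
- rack_home (a point): Where rack_front lies when the rack is home: fixed on the mixer at mixer x = -50, y = 0, z = 85 mm.
- lever_paddle (a point): Centre of the locking lever's black upright paddle, 18 (mixer x) by 10 (mixer y) by 38 mm high, at mixer x = -60 mm, 66 mm above the deck (top 85, lower edge 47 mm above the deck, 11 mm over the housing). With the lever at 0 it is at mixer y = 108 mm; it slides towards the lane (mixer -y).
- bolt_tip (a point): Rounded tip of the lever's steel bolt, 12 mm thick, its axis 25 mm above the deck, 55 mm ahead of the paddle's centre and moving with it. It crosses the lane just in front of a rack that is home, and jams against the side of one that is not.
- lever (a joint): Slide of the lever, m: 0 released, growing towards the lane (mixer -y). First detent (click) about 0.039, second stop and end of travel 0.056; starts at 0 to 0.014. About 2 N moves it freely, up to about 8 N over the humps at 0.030 and 0.049. Left between the humps it stays at the first detent; past the second hump it snaps on to the second stop.
- specimen_jar: Bystander: capped jar, 44 mm across, 55 mm high, on the mixer's deck behind the lever; origin under its centre.
- tube_stand: Bystander: grey block, 36 by 36 by 30 mm, with one tube in it to 85 mm high, on the mixer's deck beside the lane; origin under its centre.
- pen: Bystander: marker pen, 125 mm long and 13 mm thick, lying on the bench in front of the mixer; origin under its middle.
- spare_rack: Bystander: second rack of the same size, standing on the open bench; origin under its centre.
- tube_bowl: Bystander: wooden bowl of tubes, 190 mm across, about 60 mm high; origin under its centre.
- bottle: Bystander: bottle, 64 mm across, 150 mm high; origin under its centre.
- beaker: Bystander: open white cup, 66 mm across, 90 mm high; origin under its centre.
There are look-alikes about, which are no part of the job. Leave any purple look-alike of the part that bears rack_front alone.

How it is judged:
By the outcome, as a careful person would: the job done as asked, in the order asked, and still so for the second after the job is handed in, with the robot touching nothing.
It also fails if it takes over 43 s, if anything falls off the work surface, if the arm or the gripper's body presses on something with over 40 N, if the wrist force passes 120 N, or if a joint passes its speed limit or range.

ROBOT

A 6-joint arm with a two-finger parallel gripper is mounted at the origin on the work surface. World frame = base frame: x ahead of the robot, y to its left, z up, the work surface at z = 0. Lengths are in mm, angles in rad, forces in N, time in s.
With the tool pointing down it reaches from about 350 to 975 mm from the base axis. Payload 7.1 kg.
Tool frame: the origin (TCP) lies on the mounting face of the last link; the fingertips stand 182 mm ahead of it and the grasp point (between the pads) lies 163 mm ahead of it (ctrl.tcp_to_tips is the distance from the TCP to the fingertips, in mm); z points along the fingers, y is the direction in which the jaws open and shut (so a half turn about z gives the same grasp; the last joint's range is limited). The gripper opens to 88 mm and grips with 3 to 60 N. Pads are 20 mm wide; open, the fingers measure 115 mm over their backs; the gripper's body (75 mm by 178 mm) begins 61 mm behind the grasp point.
Start: joints at [-1.165, 0.423, 1.63, -0, 1.089, -0.019], TCP at [257.602, -569.427, 404.675] pointing down, gripper open.
Joint ranges: [-3, 3], [-0.9, 2.11], [0.09, 2.58], [-1.31, 4.45], [0.11, 2.69], [-2.54, 2.54]. Speed limits (rad/s): [2.39, 2.39, 3.01, 3.14, 3.14, 3.14].

INTERFACE

Orientations are given as a rotation vector (axis times angle).
In Python, from workcell import ctrl gives the robot as it stands. The module is installed in compiled form; this text tells all that it offers.
- The arm moves only by the tool send_rows, never from a script. Its argument "commands" is a list of rows, each an object with "translation": the shift along the world's x, y, z normalised to -1 to 1, where 1 is 0.1 m, a list of three; "twist": the turn, a rotation vector about the world's x, y, z normalised to -1 to 1, where 1 is 0.5 rad, a list of three. A call has exactly 10 rows; each row is the pose to reach, as a shift and turn from the pose commanded when the call began; what a row does not reach only later rows make up. A row lasts 1/10 s, in which the tool goes at most 50 mm and 8.59 degrees, less where a joint would pass 70% of its speed; a pose out of reach is approached as far as the arm can. A call with a number of a shift or a turn outside -1 to 1 is refused whole. A call with a gripper value outside its range is refused whole. "grip" is the closure, from -1 (fully open) to 1 (shut), set as the call begins (left out, the last holds). The fingers move at their own pace and stop on an object; the grip force is fixed at half the most. Time passes only in rows, so rows that repeat a pose let the fingers close, or fill a call up. It gives the time, the measured TCP pose, the force and the opening at its end, in the units of the state.
- ctrl.get_obs(): the state, without advancing time (a new reading comes with each control period).
- ctrl.get_image(name): name is "scene" or "top"; returns a dict with "img" (400x640x3 uint8, red, green, blue), "intrinsics" (3x3 intrinsics, pixels), "dist" ([k1, k2, p1, p2, k3] as OpenCV has them; the pictures are not rectified), "cam_to_world" (4x4, takes a point from camera to world coordinates). Camera axes: x right, y down, z forward; pixel columns grow to the right and rows downward; lengths in mm; the calibration is good to about 2 mm. A picture is of the moment at which its call begins. There is no depth.
- ctrl.close_job(): hands the job in, once; it reports no verdict.
The state is a dict: "t": time; "qpos": joint angles; "qvel": joint speeds; "joint_torque": joint torques, N m; "ee_pos": TCP position; "orientation": TCP orientation; "ft_force": force on the tool from outside, world axes, zero at the start; "moment": the same for the moment, N m; "width": finger opening in mm.
Only numpy, scipy, OpenCV 4.12 (cv2) and the standard library are available. Lean on these libraries where they do the work, as an engineer would, in place of code of your own. Each camera call takes 0.05 s, during which the arm holds its last target. There are 200 camera calls.

## Working session

There is one attempt and no reset: what is moved stays moved. The work goes in short steps, Python scripts to look and compute and a tool call to move; the robot and the scene stay as the last step left them, time stands still between calls to the robot, and variables do not carry over. Pictures are saved under pics/ and viewed, about 8 in all and at most 12, crops included, and the job is handed in when it is done.

Besides the shell and the picture viewer there is one more tool, called after "Call:" as a command line: name --argument value ..., lists and objects as JSON in quotes. send_rows: Moves the arm, as the interface text tells. Its arguments: {"type":"object","properties":{"commands":{"type":"array","items":{"type":"object","properties":{"translation":{"type":"array","items":{"type":"number"}},"twist":{"type":"array","items":{"type":"number"}}}}},"grip":{"type":"number"}},"required":["commands"]}

```bash
mkdir -p pics; cat > h.py <<'E'
import cv2,numpy as np
from workcell import ctrl
def cap(n,tag):
    d=ctrl.get_image(n); cv2.imwrite(f'pics/{tag}.png',d['img'][:,:,::-1]); np.savez(f'pics/{tag}.npz',**{k:np.array(d[k]) for k in('img','intrinsics','dist','cam_to_world')}); return d
def load(tag): return np.load(f'pics/{tag}.npz')
def ray(d,p):
    u=cv2.undistortPoints(np.array([[p]],float),np.array(d['intrinsics'],float),np.array(d['dist'],float))[0,0]
    T=np.array(d['cam_to_world']); return T[:3,3],T[:3,:3]@np.array([u[0],u[1],1])
def onz(d,p,z):
    o,r=ray(d,p); return o+r*(z-o[2])/r[2]
def tri(d1,p1,d2,p2):
    o,r=ray(d1,p1);q,s=ray(d2,p2); t=np.linalg.lstsq(np.c_[r,-s],q-o,rcond=None)[0]
    a,b=o+r*t[0],q+s*t[1]; return (a+b)/2,np.linalg.norm(a-b)
def proj(d,P):
    T=np.linalg.inv(d['cam_to_world']); return cv2.projectPoints(np.array(P,float).reshape(-1,3),cv2.Rodrigues(T[:3,:3])[0],T[:3,3],np.array(d['intrinsics'],float),np.array(d['dist'],float))[0][:,0]
E
python3 - <<'E'
from h import *
for n in('scene','top'):
    d=cap(n,n+'0'); print(np.round(d['cam_to_world'],2).tolist(),np.round(d['intrinsics'],1).tolist())
print(ctrl.get_obs())
E
```

```text
[[-0.07, 0.53, -0.85, 1492.37], [1.0, 0.03, -0.06, 90.65], [-0.01, -0.85, -0.53, 712.96], [0.0, 0.0, 0.0, 1.0]] [[377.4, 0.0, 315.4], [0.0, 377.4, 199.2], [0.0, 0.0, 1.0]]
[[-0.01, -1.0, 0.1, 412.84], [-1.0, 0.01, 0.0, -3.55], [-0.0, -0.1, -1.0, 1696.1], [0.0, 0.0, 0.0, 1.0]] [[518.8, 0.0, 321.0], [0.0, 518.8, 206.0], [0.0, 0.0, 1.0]]
{'t': 0.1, 'qpos': array([-1.16500426e+00,  4.23772683e-01,  1.63059243e+00, -2.43719779e-05,
        1.08860345e+00, -1.89969983e-02]), 'qvel': array([-4.66775410e-04, -1.13895797e-03, -5.43923867e-04, -4.44892589e-04,
        5.77397419e-04,  2.00564171e-05]), 'joint_torque': array([ 6.99044012e-04, -5.45612741e+01, -2.74327040e+01,  6.45319582e-02,
        1.89558225e-02, -2.64345022e-05]), 'ee_pos': array([ 257.50616206, -569.21790086,  403.98240869]), 'orientation': array([-3.06967812e+00, -6.61985190e-01,  4.48466743e-04]), 'ft_force': array([-0.83755171,  0.79792329, -0.82768716]), 'moment': array([-0.04667012,  0.01072102, -0.02641978]), 'width': 87.3187304480591}
```

View pics/scene0.png

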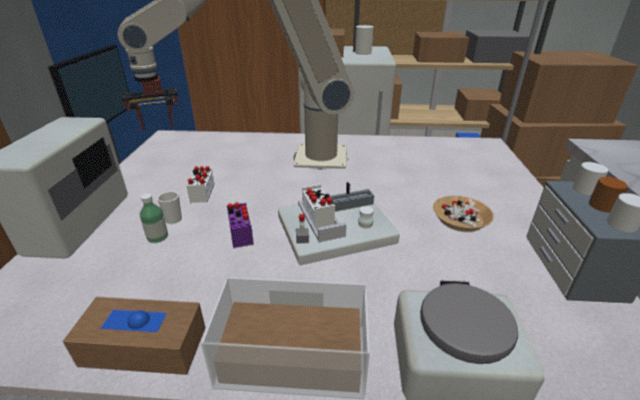

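View pics/top0.png

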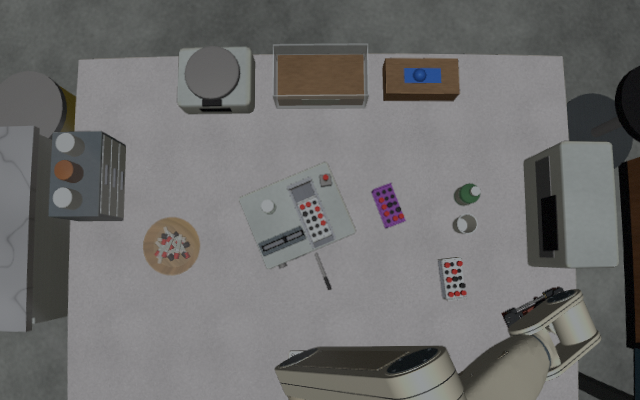

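The scene view shows the mixer at about (338,220). In the top view its deck spans (238..356, 162..270), with the rack at about (313,215), the lever at about (282,240), the pen at (322,270) and the purple look-alike at (388,205). Next I'll enlarge both crops.

```bash
python3 - <<'E'
from h import *
a=load('top0')['img'][150:300,230:365][:,:,::-1]; cv2.imwrite('pics/tc.png',cv2.resize(a,None,fx=4,fy=4,interpolation=cv2.INTER_CUBIC)[:600])
a=load('scene0')['img'][170:265,270:405][:,:,::-1]; cv2.imwrite('pics/sc.png',cv2.resize(a,None,fx=5.9,fy=5.9,interpolation=cv2.INTER_CUBIC)[:600,:800])
E
```

```text
(no output)
```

View pics/tc.png

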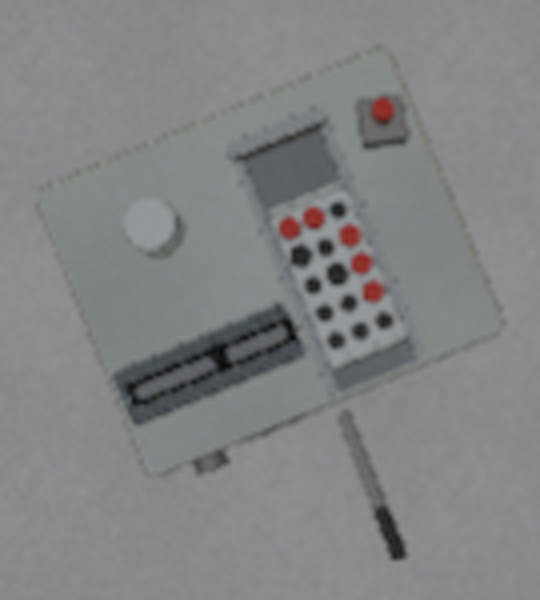

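View pics/sc.png

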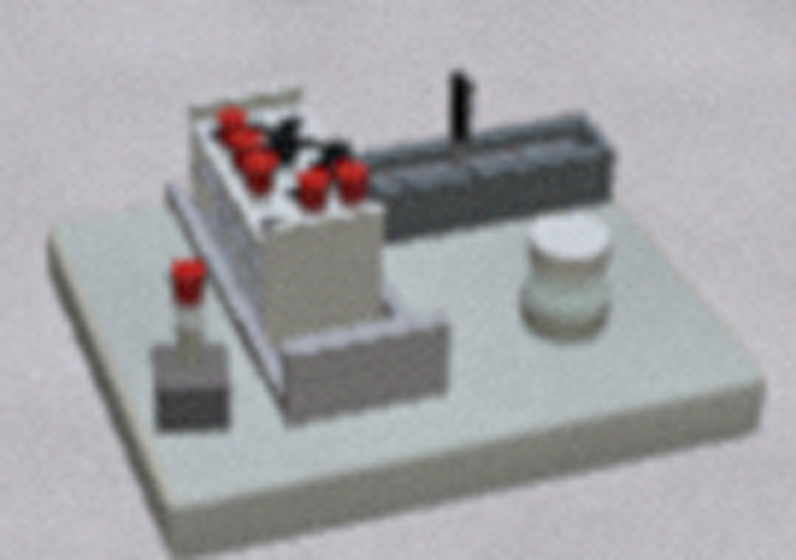

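The top crop shows the deck corners at crop (40,195), (388,48), (503,325), (152,475). The rack's front edge runs (332,363)–(408,335) and the paddle is at (221,357). In the scene crop the paddle top is at (460,72) and the deck corners are at (50,228), (172,510), (765,380).

```bash
cat > m.py <<'E'
from h import *
T=load('top0');S=load('scene0')
t=lambda x,y:(230+(x+.5)/4-.5,150+(y+.5)/4-.5)
s=lambda x,y:(270+(x+.5)/5.9-.5,170+(y+.5)/5.9-.5)
M=np.array([[125,200],[125,-110],[-125,-110],[-125,200]],float)
W=np.array([onz(T,t(*p),50)[:2] for p in[(39,193),(387,47),(505,325),(152,476)]])
# rigid fit
mc,wc=M.mean(0),W.mean(0);U,_,V=np.linalg.svd((M-mc).T@(W-wc));R=(U@V).T
print('det',np.linalg.det(R),'yaw',np.arctan2(R[1,0],R[0,0]));o=wc-R@mc
toM=lambda p:np.r_[R.T@(np.array(p)[:2]-o),p[2]-0]
toW=lambda x,y:R@np.array([x,y])+o
E
python3 - <<'E'
from m import *
print('o',o,'res',(W-(M@R.T+o)).round(1).tolist())
for n,a,b in[('c-110,125',(387,47),(170,508)),('c125,200',(39,193),(765,380)),('c-125-110',(505,325),(50,232))]:
    P,e=tri(T,t(*a),S,s(*b));print(n,P.round(1),e.round(1),toM(P).round(1))
P,e=tri(T,t(221,352),S,s(460,73));print('paddle',P.round(1),e.round(1),toM(P).round(1))
P,e=tri(T,t(270,208),S,s(384,205));print('rack back left',P.round(1),e.round(1),toM(P).round(1))
P,e=tri(T,t(408,335),S,s(192,107));print('rack front right',P.round(1),e.round(1),toM(P).round(1))
for p in[(270,208),(348,187),(332,363),(408,335)]:print('rack@122',toM(onz(T,t(*p),122)).round(1))
for p in[(232,155),(326,123)]:print('stop@95',toM(onz(T,t(*p),95)).round(1))
for p in[(115,372),(280,305),(303,353),(137,424)]:print('housing@86',toM(onz(T,t(*p),86)).round(1))
# red caps, both views
for p in [(346,410),(400,556)]:print('pen',toM(onz(T,t(*p),7)).round(1))
img=T['img'].astype(int)[:300]; m=((img[...,0]-img[...,1]>40)).astype(np.uint8)
E
```

```text
det 1.0 yaw 0.3905080838629095
o [562.36028037  32.80876495] res [[-1.9, -5.5], [-4.2, 1.5], [2.6, 5.1], [3.5, -1.2]]
c-110,125 [716.4 -17.9  44.8] 3.9 [ 123.1 -105.5   44.8]
c125,200 [600.8 263.4  44.3] 5.2 [123.3 198.6  44.3]
c-125-110 [ 491.2 -109.5   43.5] 4.8 [-119.9 -104.5   43.5]
paddle [468.5 110.  138. ] 4.3 [-57.4 107.1 138. ]
rack back left [578.3  73.5 124.6] 4.7 [ 30.2  31.6 124.6]
rack front right [480.8 -30.7 119.3] 4.6 [-99.6 -27.7 119.3]
rack@122 [ 29.7  29.4 122. ]
rack@122 [ 21.5 -31.7 122. ]
rack@122 [-97.5  31.5 122. ]
rack@122 [-100.4  -29.8  122. ]
stop@95 [82.6 40.9 95. ]
stop@95 [ 77.4 -36.3  95. ]
housing@86 [-37.5 189.7  86. ]
housing@86 [-39.1  51.5  86. ]
housing@86 [-80.4  49.4  86. ]
housing@86 [-81.3 189.2  86. ]
pen [-133.1   36.4    7. ]
pen [-258.6   41.9    7. ]
```

```bash
cat >> m.py <<'E'
C=[(m,t(*p),z) for m,p,z in zip(M.tolist(),[(39,193),(387,47),(505,325),(152,476)],[50]*4)]
C+=[((80,41.5),t(232,155),95),((80,-41.5),t(326,123),95),((-38,191),t(115,372),86),((-38,46),t(280,305),86),((-82,46),t(303,353),86),((-82,191),t(137,424),86)]
M=np.array([c[0] for c in C],float);W=np.array([onz(T,c[1],c[2])[:2] for c in C])
mc,wc=M.mean(0),W.mean(0);U,_,V=np.linalg.svd((M-mc).T@(W-wc));R=(U@V).T;o=wc-R@mc
E
python3 - <<'E'
from m import *
print('yaw',np.arctan2(R[1,0],R[0,0]),'o',o);print((W-(M@R.T+o)).round(1).tolist())
# independent: scene-camera points
for m,p,z in[((125,-110),(170,508),50),((125,200),(765,380),50),((-125,-110),(48,230),50),((80,-41.5),(283,352),95),((80,41.5),(447,322),95),((-38,191),(612,155),86)]:
    print('scene',m,toM(onz(S,s(*p),z)).round(1))
print('det rack',[toM(onz(T,t(*p),122)).round(1).tolist() for p in[(270,208),(348,187),(332,363),(408,335)]])
print('paddle top@135',toM(onz(T,t(221,352),135)),toM(onz(S,s(460,73),135)))
for n,q in[('start',(-150,0)),('contact',(-110,0)),('home',(-60,0)),('lev',(-60,150))]:print(n,toW(*q).round(1))
E
```

```text
det 1.0 yaw 0.3905080838629095
yaw 0.3895839352258962 o [562.06202591  33.81892641]
[[-1.8, -6.4], [-3.8, 0.7], [3.1, 4.0], [3.7, -2.3], [2.9, -0.5], [-4.1, 2.9], [1.1, -2.1], [-2.9, 3.6], [0.4, 2.7], [1.5, -2.5]]
scene (125, -110) [ 129.5 -106.1   50. ]
scene (125, 200) [130.2 196.   50. ]
scene (-125, -110) [-111.7 -105.8   50. ]
scene (80, -41.5) [ 91.1 -39.2  95. ]
scene (80, 41.5) [93.2 41.9 95. ]
scene (-38, 191) [-32.5 188.5  86. ]
det rack [[29.6, 28.4, 122.0], [21.4, -32.7, 122.0], [-97.7, 30.4, 122.0], [-100.5, -31.0, 122.0]]
paddle top@135 [-58.19560226 104.13135237 135.        ] [-61.89284182 110.22794076 135.        ]
start [423.3 -23.2]
contact [460.3  -8. ]
home [506.6  11. ]
lev [449.6 149.8]
```

Both views agree on the mixer pose to within a few mm: yaw 0.39, rack about 49 mm short of home, lever near 0. Now I'll travel there with the fingers partly closed.

Call:
send_rows --commands '[{"translation": [0.03,0.1,0],"twist": [0,0,0]},{"translation": [0.06,0.2,0],"twist": [0,0,0]},{"translation": [0.1,0.3,0],"twist": [0,0,-0.07]},{"translation": [0.13,0.4,0],"twist": [0,0,-0.07]},{"translation": [0.16,0.5,0],"twist": [0,0,-0.07]},{"translation": [0.2,0.6,0],"twist": [0,0,-0.07]},{"translation": [0.23,0.7,0],"twist": [0,0,-0.07]},{"translation": [0.26,0.8,0],"twist": [0,0,-0.07]},{"translation": [0.3,0.9,0],"twist": [0,0,-0.07]},{"translation": [0.33,1,0],"twist": [0,0,-0.07]}]' --grip 0.5

```text
t: 1.1
ee_pos: [290.9, -468.6, 404.7]
orientation: [3.082, 0.609, 0.0]
ft_force: [-0.4, -0.3, -0.3]
width: 21.7
```

Call:
send_rows --commands '[{"translation": [0.03,0.1,0],"twist": [0,0,0]},{"translation": [0.06,0.2,0],"twist": [0,0,0]},{"translation": [0.1,0.3,0],"twist": [0,0,0]},{"translation": [0.13,0.4,0],"twist": [0,0,0]},{"translation": [0.16,0.5,0],"twist": [0,0,0]},{"translation": [0.2,0.6,0],"twist": [0,0,0]},{"translation": [0.23,0.7,0],"twist": [0,0,0]},{"translation": [0.26,0.8,0],"twist": [0,0,0]},{"translation": [0.3,0.9,0],"twist": [0,0,0]},{"translation": [0.33,1,0],"twist": [0,0,0]}]'

```text
t: 2.1
ee_pos: [323.9, -368.6, 404.7]
orientation: [3.082, 0.608, 0.0]
ft_force: [-0.5, -1.2, 1.0]
width: 22.2
```

Call:
send_rows --commands '[{"translation": [0.03,0.1,0],"twist": [0,0,0]},{"translation": [0.06,0.2,0],"twist": [0,0,0]},{"translation": [0.1,0.3,0],"twist": [0,0,0]},{"translation": [0.13,0.4,0],"twist": [0,0,0]},{"translation": [0.16,0.5,0],"twist": [0,0,0]},{"translation": [0.2,0.6,0],"twist": [0,0,0]},{"translation": [0.23,0.7,0],"twist": [0,0,0]},{"translation": [0.26,0.8,0],"twist": [0,0,0]},{"translation": [0.3,0.9,0],"twist": [0,0,0]},{"translation": [0.33,1,0],"twist": [0,0,0]}]'

```text
t: 3.1
ee_pos: [356.9, -268.6, 404.7]
orientation: [3.082, 0.608, 0.0]
ft_force: [0.5, -0.6, -0.3]
width: 22.1
```

Call:
send_rows --commands '[{"translation": [0.03,0.1,0],"twist": [0,0,0]},{"translation": [0.06,0.2,0],"twist": [0,0,0]},{"translation": [0.1,0.3,0],"twist": [0,0,0]},{"translation": [0.13,0.4,0],"twist": [0,0,0]},{"translation": [0.16,0.5,0],"twist": [0,0,0]},{"translation": [0.2,0.6,0],"twist": [0,0,0]},{"translation": [0.23,0.7,0],"twist": [0,0,0]},{"translation": [0.26,0.8,0],"twist": [0,0,0]},{"translation": [0.3,0.9,0],"twist": [0,0,0]},{"translation": [0.33,1,0],"twist": [0,0,0]}]'

```text
t: 4.1
ee_pos: [389.9, -168.6, 404.7]
orientation: [3.082, 0.608, 0.0]
ft_force: [0.9, 0.4, -0.1]
width: 21.6
```

Call:
send_rows --commands '[{"translation": [0.03,0.1,0],"twist": [0,0,0]},{"translation": [0.06,0.2,0],"twist": [0,0,0]},{"translation": [0.1,0.3,0],"twist": [0,0,0]},{"translation": [0.13,0.4,0],"twist": [0,0,0]},{"translation": [0.16,0.5,0],"twist": [0,0,0]},{"translation": [0.2,0.6,0],"twist": [0,0,0]},{"translation": [0.23,0.7,0],"twist": [0,0,0]},{"translation": [0.26,0.8,0],"twist": [0,0,0]},{"translation": [0.3,0.9,0],"twist": [0,0,0]},{"translation": [0.33,1,0],"twist": [0,0,0]}]'

```text
t: 5.1
ee_pos: [423.0, -68.6, 404.7]
orientation: [3.082, 0.608, 0.0]
ft_force: [0.1, 0.1, -0.6]
width: 22.0
```

Call:
send_rows --commands '[{"translation": [0,0.1,-0.1]},{"translation": [0,0.2,-0.2]},{"translation": [0,0.3,-0.3]},{"translation": [0,0.4,-0.4]},{"translation": [0,0.45,-0.5]},{"translation": [0,0.45,-0.6]},{"translation": [0,0.45,-0.7]},{"translation": [0,0.45,-0.8]},{"translation": [0,0.45,-0.9]},{"translation": [0,0.45,-1]}]'

```text
validation failed for argument at $.co...
```

Call:
send_rows --commands '[{"translation": [0,0,-0.1]},{"translation": [0,0,-0.2]},{"translation": [0,0,-0.3]},{"translation": [0,0,-0.42]},{"translation": [0.05,0.02,-0.42]},{"translation": [0.09,0.038,-0.42]},{"translation": [0.14,0.057,-0.42]},{"translation": [0.185,0.076,-0.42]},{"translation": [0.185,0.076,-0.42]},{"translation": [0.185,0.076,-0.42]}]'

```text
validation failed for argument at $.co...
```

```bash
python3 - <<'E'
from h import *
a=cap('scene','s1')['img'][150:270,260:420][:,:,::-1]; b=cap('top','t1')['img'][160:290,230:390][:,:,::-1]
cv2.imwrite('pics/c1.png',np.hstack([cv2.resize(x,(400,325),interpolation=cv2.INTER_CUBIC) for x in(a,b)]))
E
```

```text
(no output)
```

View pics/c1.png

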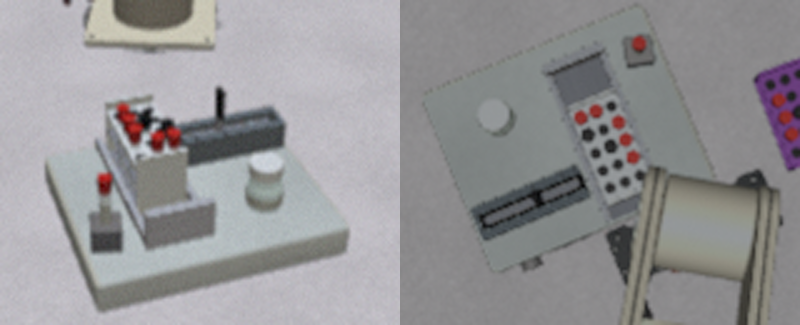

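The twist must be given in every row, so both calls were refused and the arm has not moved. The picture (number 5) shows the scene unchanged, with the arm in front of the mouth. I'll resend with twists.

Call:
send_rows --commands '[{"translation": [0,0.1,-0.1],"twist": [0,0,0]},{"translation": [0,0.2,-0.2],"twist": [0,0,0]},{"translation": [0,0.3,-0.3],"twist": [0,0,0]},{"translation": [0,0.4,-0.4],"twist": [0,0,0]},{"translation": [0,0.45,-0.5],"twist": [0,0,0]},{"translation": [0,0.45,-0.6],"twist": [0,0,0]},{"translation": [0,0.45,-0.7],"twist": [0,0,0]},{"translation": [0,0.45,-0.8],"twist": [0,0,0]},{"translation": [0,0.45,-0.9],"twist": [0,0,0]},{"translation": [0,0.45,-1],"twist": [0,0,0]}]'

```text
t: 6.2
ee_pos: [422.6, -24.6, 303.8]
orientation: [3.082, 0.608, 0.0]
ft_force: [-0.0, -0.1, -1.5]
width: 22.2
```

Call:
send_rows --commands '[{"translation": [0,0,-0.1],"twist": [0,0,0]},{"translation": [0,0,-0.2],"twist": [0,0,0]},{"translation": [0,0,-0.3],"twist": [0,0,0]},{"translation": [0,0,-0.42],"twist": [0,0,0]},{"translation": [0.05,0.02,-0.42],"twist": [0,0,0]},{"translation": [0.09,0.038,-0.42],"twist": [0,0,0]},{"translation": [0.14,0.057,-0.42],"twist": [0,0,0]},{"translation": [0.185,0.076,-0.42],"twist": [0,0,0]},{"translation": [0.185,0.076,-0.42],"twist": [0,0,0]},{"translation": [0.185,0.076,-0.42],"twist": [0,0,0]}]'

```text
t: 7.2
ee_pos: [441.2, -16.7, 262.9]
orientation: [3.082, 0.609, 0.001]
ft_force: [-0.3, 0.4, 0.9]
width: 22.0
```

```bash
python3 - <<'E'
from h import *
a=cap('scene','s2')['img'][150:270,260:420][:,:,::-1]; b=cap('top','t2')['img'][160:290,230:390][:,:,::-1]
cv2.imwrite('pics/c2.png',np.hstack([cv2.resize(x,(400,325),interpolation=cv2.INTER_CUBIC) for x in(a,b)]))
E
```

```text
(no output)
```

View pics/c2.png

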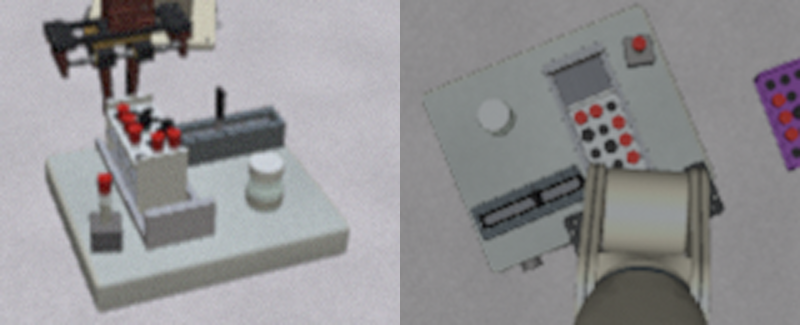

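```bash
python3 - <<'E'
from m import *
d=load('s2'); print(toM([441.2,-16.7,0]))
for y in(-18,0,18):
    p=toW(*(toM([441.2,-16.7,0])[:2]+[0,y])); print(y,((proj(d,[*p,125])[0]-[260,150])*[2.5,325/120]).round(0))
for x,y in[(-99,31),(-99,-31),(30,31),(30,-31)]: print((x,y),((proj(d,[*toW(x,y),122])[0]-[260,150])*[2.5,325/120]).round(0))
E
```

```text
det 1.0 yaw 0.3905080838629095
[-130.99275951   -0.82957219    0.        ]
-18 [104.  84.]
0 [118.  81.]
18 [131.  79.]
(-99, 31) [149.  92.]
(-99, -31) [102. 101.]
(30, 31) [185. 149.]
(30, -31) [134. 159.]
```

Call:
send_rows --commands '[{"translation": [0.03,0.035,0],"twist": [0,0,0]},{"translation": [0.065,0.05,0],"twist": [0,0,0]},{"translation": [0.1,0.065,0],"twist": [0,0,0]},{"translation": [0.14,0.08,0],"twist": [0,0,0]},{"translation": [0.18,0.095,0],"twist": [0,0,0]},{"translation": [0.22,0.11,0],"twist": [0,0,0]},{"translation": [0.26,0.125,0],"twist": [0,0,0]},{"translation": [0.3,0.142,0],"twist": [0,0,0]},{"translation": [0.34,0.16,0],"twist": [0,0,0]},{"translation": [0.38,0.175,0],"twist": [0,0,0]}]'

```text
t: 8.3
ee_pos: [479.4, 0.9, 262.5]
orientation: [-3.082, -0.608, 0.0]
ft_force: [-1.4, -0.5, -2.2]
width: 21.9
```

Call:
send_rows --commands '[{"translation": [0.03,0.012,0],"twist": [0,0,0]},{"translation": [0.06,0.025,0],"twist": [0,0,0]},{"translation": [0.09,0.037,0],"twist": [0,0,0]},{"translation": [0.12,0.05,0],"twist": [0,0,0]},{"translation": [0.14,0.058,0],"twist": [0,0,0]},{"translation": [0.16,0.066,0],"twist": [0,0,0]},{"translation": [0.18,0.074,0],"twist": [0,0,0]},{"translation": [0.2,0.082,0],"twist": [0,0,0]},{"translation": [0.2,0.082,0],"twist": [0,0,0]},{"translation": [0.2,0.082,0],"twist": [0,0,0]}]'

```text
t: 9.3
ee_pos: [499.5, 8.9, 262.9]
orientation: [3.082, 0.608, 0.002]
ft_force: [-0.4, -0.4, -0.5]
width: 22.0
```

Call:
send_rows --commands '[{"translation": [0.01,0.004,0],"twist": [0,0,0]},{"translation": [0.02,0.008,0],"twist": [0,0,0]},{"translation": [0.03,0.012,0],"twist": [0,0,0]},{"translation": [0.035,0.014,0],"twist": [0,0,0]},{"translation": [0.04,0.016,0],"twist": [0,0,0]},{"translation": [0.045,0.018,0],"twist": [0,0,0]},{"translation": [0.05,0.02,0],"twist": [0,0,0]},{"translation": [0.055,0.022,0],"twist": [0,0,0]},{"translation": [0.06,0.025,0],"twist": [0,0,0]},{"translation": [0.06,0.025,0],"twist": [0,0,0]}]'

```text
t: 10.3
ee_pos: [505.0, 11.3, 262.6]
orientation: [3.082, 0.608, -0.001]
ft_force: [-4.6, -3.3, 4.6]
width: 22.1
```

```bash
python3 - <<'E'
from h import *
a=cap('scene','s3')['img'][160:255,275:400][:,:,::-1]
cv2.imwrite('pics/c3.png',cv2.resize(a,None,fx=6,fy=6,interpolation=cv2.INTER_CUBIC))
E
```

```text
(no output)
```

View pics/c3.png

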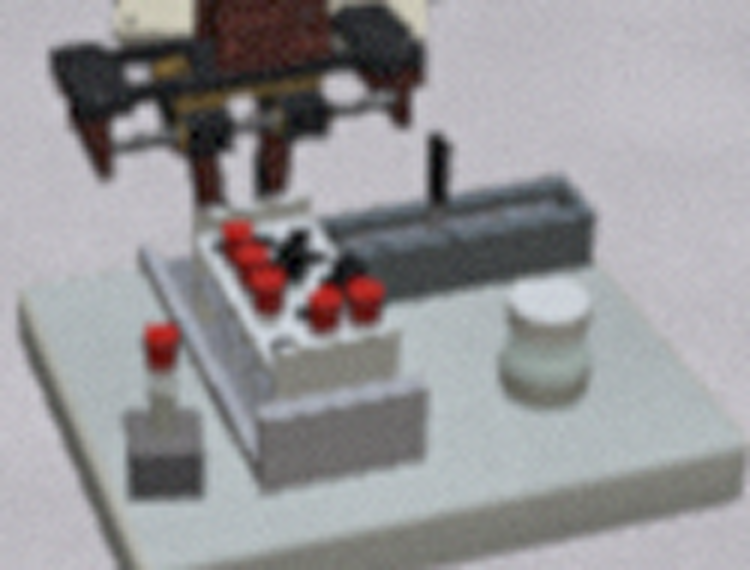

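Picture 7 shows the rack nearly at the end stop (stop top edge at crop (260–425, 385–405)), with the fingers on its front panel at (205–275, 195). The force is small but rising, so I'll press on gently.

Call:
send_rows --commands '[{"translation": [0.005,0.002,0],"twist": [0,0,0]},{"translation": [0.01,0.004,0],"twist": [0,0,0]},{"translation": [0.014,0.006,0],"twist": [0,0,0]},{"translation": [0.018,0.008,0],"twist": [0,0,0]},{"translation": [0.022,0.01,0],"twist": [0,0,0]},{"translation": [0.026,0.011,0],"twist": [0,0,0]},{"translation": [0.03,0.012,0],"twist": [0,0,0]},{"translation": [0.03,0.012,0],"twist": [0,0,0]},{"translation": [0.03,0.012,0],"twist": [0,0,0]},{"translation": [0.03,0.012,0],"twist": [0,0,0]}]'

```text
t: 11.35
ee_pos: [505.8, 11.7, 262.3]
orientation: [3.082, 0.609, -0.011]
ft_force: [-14.0, -9.0, 12.1]
width: 21.8
```

Call:
send_rows --commands '[{"translation": [0.015,0.006,0],"twist": [0,0,0]},{"translation": [0.015,0.006,0],"twist": [0,0,0]},{"translation": [-0.1,-0.041,0],"twist": [0,0,0]},{"translation": [-0.2,-0.082,0],"twist": [0,0,0]},{"translation": [-0.28,-0.114,0],"twist": [0,0,0]},{"translation": [-0.28,-0.114,0.15],"twist": [0,0,0]},{"translation": [-0.28,-0.114,0.3],"twist": [0,0,0]},{"translation": [-0.28,-0.114,0.5],"twist": [0,0,0]},{"translation": [-0.28,-0.114,0.65],"twist": [0,0,0]},{"translation": [-0.28,-0.114,0.8],"twist": [0,0,0]}]'

```text
t: 12.35
ee_pos: [480.2, 1.2, 343.6]
orientation: [3.082, 0.608, 0.003]
ft_force: [-0.0, -0.4, -0.7]
width: 21.7
```

Call:
send_rows --commands '[{"translation": [-0.02,0.1,0],"twist": [0,0,0]},{"translation": [-0.04,0.2,0],"twist": [0,0,0]},{"translation": [-0.06,0.3,0],"twist": [0,0,0]},{"translation": [-0.08,0.4,0],"twist": [0,0,0]},{"translation": [-0.1,0.5,0],"twist": [0,0,0]},{"translation": [-0.12,0.6,0],"twist": [0,0,0]},{"translation": [-0.14,0.7,0],"twist": [0,0,0]},{"translation": [-0.16,0.8,0],"twist": [0,0,0]},{"translation": [-0.18,0.9,0],"twist": [0,0,0]},{"translation": [-0.2,1,0],"twist": [0,0,0]}]' --grip 1

```text
t: 13.35
ee_pos: [459.9, 102.0, 342.7]
orientation: [-3.082, -0.608, -0.0]
ft_force: [0.2, -0.8, 0.4]
width: 0.3
```

Call:
send_rows --commands '[{"translation": [-0.02,0.1,0],"twist": [0,0,0]},{"translation": [-0.04,0.2,0],"twist": [0,0,0]},{"translation": [-0.06,0.3,0],"twist": [0,0,0]},{"translation": [-0.08,0.4,0],"twist": [0,0,0]},{"translation": [-0.1,0.5,0],"twist": [0,0,0]},{"translation": [-0.11,0.5,0],"twist": [0,0,0]},{"translation": [-0.11,0.5,0],"twist": [0,0,0]},{"translation": [-0.11,0.5,0],"twist": [0,0,0]},{"translation": [-0.11,0.5,0],"twist": [0,0,0]},{"translation": [-0.11,0.5,0],"twist": [0,0,0]}]'

```text
t: 14.35
ee_pos: [449.2, 150.9, 342.7]
orientation: [3.082, 0.608, -0.0]
ft_force: [-0.2, -0.5, -0.0]
width: 0.8
```

```bash
python3 - <<'E'
from h import *
from m import toM
print(toM(ctrl.get_obs()['ee_pos']))
a=cap('scene','s4')['img'][150:245,275:400][:,:,::-1]
cv2.imwrite('pics/c4.png',cv2.resize(a,None,fx=6,fy=6,interpolation=cv2.INTER_CUBIC))
E
```

```text
det 1.0 yaw 0.3905080838629095
[-59.96233202 151.15982393 342.6682944 ]
```

View pics/c4.png

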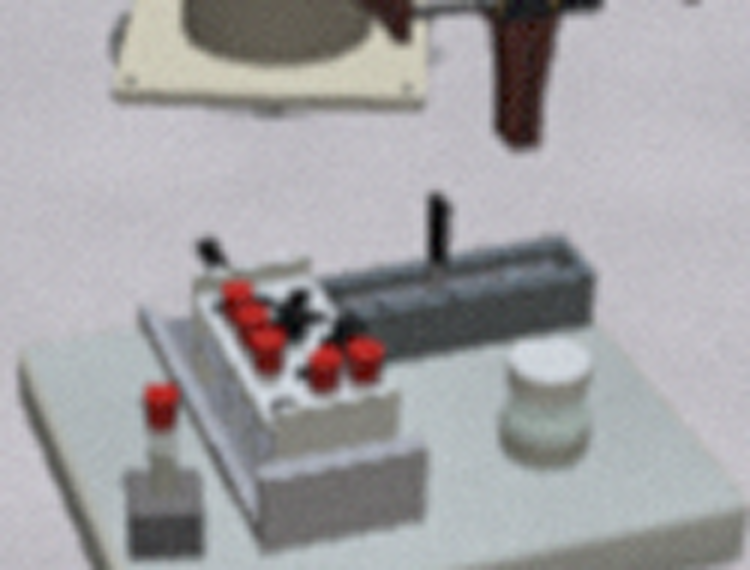

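Picture 8 shows the rack's back panel tight behind the stop at (275–398, 450), the paddle at (438,225) and the closed finger beyond it at (520,145). I'll check the rack's pose numerically and descend behind the paddle.

```bash
python3 - <<'E'
from m import *
d=load('s4'); f=lambda x,y:(275+(x+.5)/6-.5,150+(y+.5)/6-.5)
for n,p,z in[('back L',(275,408),122),('back R',(399,388),122),('front R',(193,278),122),('front L',(310,262),122),('stop',(260,467),95),('stop',(427,450),95),('paddle',(438,195),135)]:print(n,toM(onz(d,f(*p),z)).round(1))
E
```

```text
det 1.0 yaw 0.3905080838629095
back L [ 77.4 -26.3 122. ]
back R [ 80.3  33.3 122. ]
front R [-43.3 -28.6 122. ]
front L [-39.2  31.9 122. ]
stop [ 83.4 -35.6  95. ]
stop [95.4 42.2 95. ]
paddle [-61.1 110.  135. ]
```

Call:
send_rows --commands '[{"translation": [0,0,-0.07],"twist": [0,0,0]},{"translation": [0,0,-0.14],"twist": [0,0,0]},{"translation": [0,0,-0.21],"twist": [0,0,0]},{"translation": [0,0,-0.28],"twist": [0,0,0]},{"translation": [0,0,-0.35],"twist": [0,0,0]},{"translation": [0,0,-0.42],"twist": [0,0,0]},{"translation": [0,0,-0.48],"twist": [0,0,0]},{"translation": [0,0,-0.54],"twist": [0,0,0]},{"translation": [0,0,-0.54],"twist": [0,0,0]},{"translation": [0,0,-0.54],"twist": [0,0,0]}]'

```text
t: 15.4
ee_pos: [449.1, 151.2, 288.6]
orientation: [3.082, 0.608, -0.0]
ft_force: [0.9, -0.7, -1.3]
width: 0.4
```

Call:
send_rows --commands '[{"translation": [0.02,-0.05,0],"twist": [0,0,0]},{"translation": [0.04,-0.1,0],"twist": [0,0,0]},{"translation": [0.06,-0.15,0],"twist": [0,0,0]},{"translation": [0.08,-0.2,0],"twist": [0,0,0]},{"translation": [0.1,-0.25,0],"twist": [0,0,0]},{"translation": [0.12,-0.3,0],"twist": [0,0,0]},{"translation": [0.14,-0.35,0],"twist": [0,0,0]},{"translation": [0.165,-0.4,0],"twist": [0,0,0]},{"translation": [0.185,-0.45,0],"twist": [0,0,0]},{"translation": [0.205,-0.5,0],"twist": [0,0,0]}]'

```text
t: 16.4
ee_pos: [469.5, 101.2, 288.7]
orientation: [-3.081, -0.607, 0.001]
ft_force: [-3.4, 8.1, 4.4]
width: 0.3
```

Call:
send_rows --commands '[{"translation": [0.01,-0.03,0],"twist": [0,0,0]},{"translation": [0.025,-0.06,0],"twist": [0,0,0]},{"translation": [0.035,-0.09,0],"twist": [0,0,0]},{"translation": [0.05,-0.12,0],"twist": [0,0,0]},{"translation": [0.06,-0.15,0],"twist": [0,0,0]},{"translation": [0.07,-0.17,0],"twist": [0,0,0]},{"translation": [0.08,-0.19,0],"twist": [0,0,0]},{"translation": [0.085,-0.21,0],"twist": [0,0,0]},{"translation": [0.085,-0.21,0],"twist": [0,0,0]},{"translation": [0.085,-0.21,0],"twist": [0,0,0]}]'

```text
t: 17.4
ee_pos: [478.2, 79.9, 288.6]
orientation: [3.082, 0.608, 0.0]
ft_force: [0.1, 0.9, -0.2]
width: 0.2
```

```bash
python3 - <<'E'
from h import *
from m import toM
print(toM(ctrl.get_obs()['ee_pos']))
a=cap('scene','s5')['img'][150:245,275:400][:,:,::-1]
cv2.imwrite('pics/c5.png',cv2.resize(a,None,fx=6,fy=6,interpolation=cv2.INTER_CUBIC))
E
```

```text
det 1.0 yaw 0.3905080838629095
[-60.06383594  74.49047133 288.62759648]
```

View pics/c5.png

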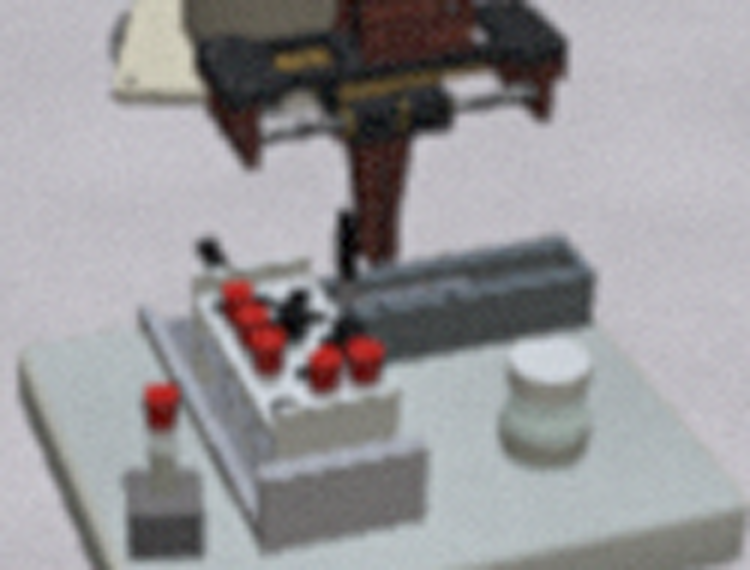

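Picture 9 shows the paddle moved from (438,225) to (347,240) with the finger right behind it. The force fell after the hump, which suggests it snapped on. I'll press further to feel the second stop.

Call:
send_rows --commands '[{"translation": [0.002,-0.005,0],"twist": [0,0,0]},{"translation": [0.004,-0.01,0],"twist": [0,0,0]},{"translation": [0.006,-0.015,0],"twist": [0,0,0]},{"translation": [0.008,-0.02,0],"twist": [0,0,0]},{"translation": [0.01,-0.025,0],"twist": [0,0,0]},{"translation": [0.012,-0.03,0],"twist": [0,0,0]},{"translation": [0.014,-0.035,0],"twist": [0,0,0]},{"translation": [0.016,-0.04,0],"twist": [0,0,0]},{"translation": [0.016,-0.04,0],"twist": [0,0,0]},{"translation": [0.016,-0.04,0],"twist": [0,0,0]}]'

```text
t: 18.45
ee_pos: [479.7, 76.2, 288.7]
orientation: [3.082, 0.608, -0.0]
ft_force: [0.5, 1.5, -0.5]
width: 0.6
```

```bash
python3 - <<'E'
from m import *
print(toM(ctrl.get_obs()['ee_pos']))
d=load('s5'); f=lambda x,y:(275+(x+.5)/6-.5,150+(y+.5)/6-.5)
print(toM(onz(d,f(346,212),135)).round(1),toM(onz(load('s4'),f(438,195),135)).round(1))
E
```

```text
det 1.0 yaw 0.3905080838629095
[-60.13404629  70.45995818 288.66062895]
[-59.8  58.7 135. ] [-61.1 110.  135. ]
```

Call:
send_rows --commands '[{"translation": [0.003,-0.007,0],"twist": [0,0,0]},{"translation": [0.006,-0.015,0],"twist": [0,0,0]},{"translation": [0.009,-0.022,0],"twist": [0,0,0]},{"translation": [0.012,-0.03,0],"twist": [0,0,0]},{"translation": [0.015,-0.037,0],"twist": [0,0,0]},{"translation": [0.018,-0.045,0],"twist": [0,0,0]},{"translation": [0.021,-0.052,0],"twist": [0,0,0]},{"translation": [0.024,-0.06,0],"twist": [0,0,0]},{"translation": [0.024,-0.06,0],"twist": [0,0,0]},{"translation": [0.024,-0.06,0],"twist": [0,0,0]}]'

```text
t: 19.45
ee_pos: [480.9, 73.2, 288.7]
orientation: [-3.076, -0.604, 0.003]
ft_force: [-8.8, 31.4, 4.2]
width: 0.5
```

```bash
python3 - <<'E'
from m import *
print(toM(ctrl.get_obs()['ee_pos']))
E
```

```text
det 1.0 yaw 0.3905080838629095
[-60.17325011  67.22423523 288.65465385]
```

The finger meets 32 N of stiff resistance with its face at mixer y≈57 mm, which is the second stop. I'll retreat and check.

Call:
send_rows --commands '[{"translation": [-0.02,0.05,0],"twist": [0,0,0]},{"translation": [-0.06,0.15,0],"twist": [0,0,0]},{"translation": [-0.1,0.25,0],"twist": [0,0,0]},{"translation": [-0.1,0.25,0.1],"twist": [0,0,0]},{"translation": [-0.1,0.25,0.3],"twist": [0,0,0]},{"translation": [-0.1,0.25,0.5],"twist": [0,0,0]},{"translation": [-0.1,0.25,0.7],"twist": [0,0,0]},{"translation": [-0.1,0.25,0.85],"twist": [0,0,0]},{"translation": [-0.1,0.25,1],"twist": [0,0,0]},{"translation": [-0.1,0.25,1],"twist": [0,0,0]}]'

```text
t: 20.45
ee_pos: [472.8, 95.0, 391.1]
orientation: [3.082, 0.608, 0.007]
ft_force: [0.4, 0.4, 0.5]
width: 0.4
```

Call:
send_rows --commands '[{"translation": [-0.1,0.1,0],"twist": [0,0,0]},{"translation": [-0.2,0.2,0],"twist": [0,0,0]},{"translation": [-0.3,0.3,0],"twist": [0,0,0]},{"translation": [-0.4,0.4,0],"twist": [0,0,0]},{"translation": [-0.5,0.5,0],"twist": [0,0,0]},{"translation": [-0.6,0.6,0],"twist": [0,0,0]},{"translation": [-0.7,0.7,0],"twist": [0,0,0]},{"translation": [-0.7,0.8,0],"twist": [0,0,0]},{"translation": [-0.7,0.9,0],"twist": [0,0,0]},{"translation": [-0.7,1,0],"twist": [0,0,0]}]'

```text
t: 21.45
ee_pos: [402.4, 196.2, 388.8]
orientation: [-3.082, -0.608, -0.001]
ft_force: [-0.7, 0.0, 1.7]
width: 0.6
```

```bash
python3 - <<'E'
from h import *
a=cap('scene','s6')['img'][165:245,280:380][:,:,::-1]; b=cap('top','t6')['img'][160:280,235:385][:,:,::-1]
cv2.imwrite('pics/c6.png',np.hstack([cv2.resize(x,(400,320),interpolation=cv2.INTER_CUBIC) for x in(a,b)]))
E
```

```text
(no output)
```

View pics/c6.png

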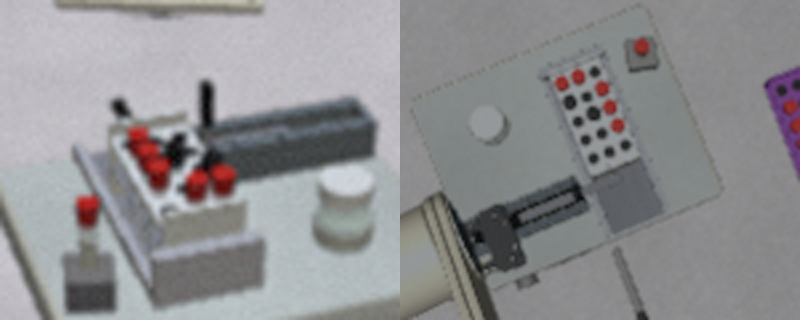

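```bash
python3 - <<'E'
from m import *
d=load('s6'); f=lambda x,y:(280+(x+.5)/4-.5,165+(y+.5)/4-.5)
print('paddle',toM(onz(d,f(207,83),135)).round(1))
b=load('t6')['img'][195:255,255:345][:,:,::-1]
cv2.imwrite('pics/c7.png',cv2.convertScaleAbs(cv2.resize(b,None,fx=8,fy=8,interpolation=cv2.INTER_CUBIC),alpha=1.5))
t6=load('t6');g=lambda x,y:(255+(x+.5)/8-.5,195+(y+.5)/8-.5)
for m,z in[((-60,52),135),((-60,-3),81),((-60,30),81),((-50,31),122),((-50,-31),122)]:
    p=proj(t6,[*toW(*m),z])[0];print(m,((p-[255,195])*8).round())
E
```

```text
det 1.0 yaw 0.3905080838629095
paddle [-58.   55.1 135. ]
(-60, 52) [369. 292.]
(-60, -3) [505. 244.]
(-60, 30) [426. 276.]
(-50, 31) [411. 248.]
(-50, -31) [561. 185.]
```

View pics/c7.png

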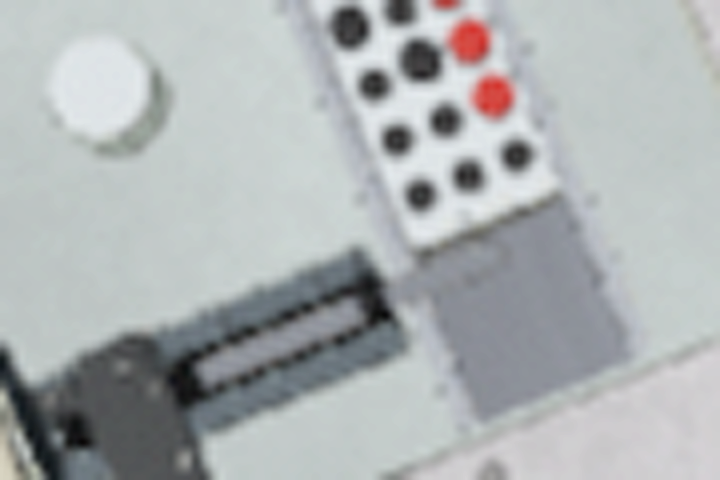

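Picture 11 shows the bolt lying across the rack front with its tip at (508,245); the second stop predicts (505,244). The rack's front corners at (412,252) and (560,190) match the predicted home corners (411,248) and (561,185). The arm is clear, so I'm handing in.

```bash
python3 -c "
from workcell import ctrl
print(ctrl.close_job())"
```

```text
the job is handed in; nothing more can be done
None
```

I pushed the rack about 49 mm along the lane until it met the end stop, then pushed the lever to its second stop. I then drew the arm clear and handed the job in at about 21.6 s.

- **Rack:** it ended against the stop, resisting with about 17 N while hardly moving. In the last top view its front corners lie within about 5 px (in the 8× crop) of where a rack that is home should be.
- **Lever:** after the second hump the force fell away, then rose stiffly to about 32 N at the end of travel. In the last top view the bolt lies across the rack's front, with its tip within about 1 px of the predicted place. The paddle measured y ≈ 55 mm in the scene view against 52 mm nominal, which fits that view's bias of 2–3 mm.
- **Other things on the bench:** the jar, tube stand and pen look undisturbed in the last pictures. So does the part of the purple rack in view. I did not look again at the spare rack, bowl, bottle and beaker, but the arm went nowhere near them at low height.
- **Disagreements:** the two camera views differed by about 4–6 mm at some points, so I settled the end positions by contact force. Two early move calls were refused because their rows lacked the twist; nothing moved.

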